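Set window trim for sawing and lock it with the cam

ROBOT

A 6-joint arm with a two-finger parallel gripper is mounted at the origin on a cart in front of the work surface, level with it; the furniture and walls round the work are solid. World frame = base frame: x ahead of the robot, y to its left, z up, the work surface at z = 0. Lengths are in mm, angles in rad, forces in N, time in s.
With the tool pointing down it reaches from about 300 to 775 mm from the base axis. Payload 14.6 kg.
Tool frame: the origin (TCP) lies at the very end of the fingers, on their centre line; the grasp point (between the pads) lies 19 mm behind it (manip.grip_point_offset is the distance from the TCP to the grasp point, in mm); z points along the fingers, y is the line along which they close (so a half turn about z gives the same grasp; the last joint's range is limited). The gripper opens to 94 mm and grips with 3 to 60 N. Pads are 16 mm wide; open, the fingers measure 119 mm over their backs; the gripper's body (75 mm by 177 mm) begins 78 mm behind the grasp point.
Start: joints at [-1.188, 0.3, 1.521, -0, 1.321, -0.067], TCP at [239.124, -495.287, 205.446] pointing down, gripper open.
Joint ranges: [-3.03, 3.03], [-0.79, 2.21], [0.23, 2.52], [-1.04, 4.18], [0, 3.07], [-2.55, 2.55]. Speed limits (rad/s): [2.22, 2.22, 2.57, 3.14, 3.14, 3.14].

INTERFACE

Orientations are given as [roll, pitch, yaw] about the fixed x, y, z axes, in that order (R = Rz(yaw) Ry(pitch) Rx(roll)).
In Python, from cell import telemetry, eyes, manip gives the robot as it stands.
- The arm moves only by the tool play_rows, never from a script. Its arguments are lists of equal length, an entry for each row: "translation": the shift along the world's x, y, z in m, a list of three; "yaw": the turn about the world's z in rad. A call has 1 to 12 rows; each row is the pose to reach, as a shift and turn from the pose commanded when the call began; what a row does not reach only later rows make up. A row lasts 1/8 s, in which the tool goes at most 62.5 mm and 10.7 degrees, less where a joint would pass 70% of its speed; a pose out of reach is approached as far as the arm can. A call with a gripper value outside its range is refused whole. "hand" is the opening, from 0 (shut) to 1 (fully open), set as the call begins (left out, the last holds). The fingers move at their own pace and stop on an object; "force" is the grip in N (left out, the last holds). Time passes only in rows, so rows that repeat a pose let the fingers close. It gives the time, the measured TCP pose, the force, the opening and the grip force at its end, in the units of the state.
- telemetry.read_state(): the state, without advancing time (a new reading comes with each control period).
- eyes.camera(name): name is "side" or "top"; returns a dict with "pixels" (384x512x3 uint8, red, green, blue), "fx", "fy", "cx", "cy" (pixels), "cam_to_world" (4x4, takes a point from camera to world coordinates). Camera axes: x right, y up, looking along -z (the intrinsics and any distortion apply to the point x, -y, -z); pixel columns grow to the right and rows downward; lengths in mm; the calibration is good to about 2 mm. A picture is of the moment at which its call begins. There is no depth.
- manip.sign_off(): hands the job in; it is judged then, once.
The state is a dict: "clock": time; "joints": joint angles; "qd": joint speeds; "effort": joint torques, N m; "eef_pos": TCP position; "eef_rot": TCP orientation; "wrist_force": force on the tool from outside, world axes, zero at the start; "moment": the same for the moment, N m; "finger_gap": finger opening in mm; "finger_force": force on a finger pad.
Only numpy, scipy, OpenCV 4.12 (cv2) and the standard library are available. Lean on these libraries where they do the work, as an engineer would, in place of code of your own. Each camera call takes 0.05 s, during which the arm holds its last target. There are 200 camera calls.

TASK

Get the white window trim ready for sawing off its waste end. Without gripping or lifting it, slide it along the sawing board with a fingertip until its pencil cutting line is level with the right-hand end of the board, so that the waste piece with the pencil cross overhangs; then push the black cam lever round until it is fully closed and locks the trim flat against the fence. Leave the tape measure, the pencil and the screwdriver where they lie.

Things in the scene. Friction and masses are not known exactly. Their poses are not given: they have to be found in the camera images.
- sawing_board: Plywood sawing board on two bearers, fixed to the worktop, 159 (x) x 260 (y) mm, flat top 36 mm above the worktop. Origin: centre of the underside; own x points away from the robot, own y to the left. A wooden fence 22 mm thick, 26 mm high, runs along the whole far edge, inner face at own x = +57.5 mm. Right-hand end at own y = -130 mm, left-hand end at +130. No end stop.
- board_right_end (a point): Middle of the upper edge of the sawing board's right-hand end (top face, own y = -130 mm, own x = 0); axes as the board's. The saw will run down this end.
- trim: Flat white plastic window trim, loose on the board, 90 (x) x 240 (y) x 8 mm, 0.10 to 0.21 kg. Origin: centre of the underside; own y runs along it, + to its left end. Starts nearly parallel to the fence, 3 to 5 mm off it, its right end 10 to 70 mm inside the board's right-hand end (its left end may stick out on the left). Flush with the fence its origin is at the board's own x = +12.5 mm.
- cut_line (a point): Middle of the pencil line across the top of the trim, 45 mm from its right end (trim's own y = -75 mm, 8 mm above its underside). The waste, marked with a pencil cross, is the 45 mm to the right of the line.
- cam_lever (a joint): Hinge of the black cam lever about a vertical bolt on the near side of the board (rad). 0 = fully closed on its stop, the lever parallel to the fence and pointing along the board's +y (left); grows anticlockwise from above as it opens toward the robot, up to 1.8; at 1.57 it points along the board's -x. Starts open, 1.35 to 1.7. Stays where it is left (friction 0.04 N m).
- cam_pivot (a point): Axis of the lever's bolt, at the height of the board's top (board's own x = -57.3, y = -55 mm); fixed to the board. The lever's round cam (14 mm radius, 12 mm off-centre, slick plastic) first shoves the trim to the fence, then squeezes it over the last 0.45 rad, stiffer toward the end, and stops just past dead centre, so that it locks.
- lever_end (a point): Top centre of the round upright end of the cam lever, 70 mm from the bolt's axis and 26 mm above the board's top; the end is 18 mm in diameter and reaches down to 2 mm above the board. The arm between is 14 mm wide and 15 mm high. Closing it takes under 10 N pushed here.
- tape_measure: Yellow and black tape measure standing on the worktop left of and nearer than the board, 40 x 81 x 67 mm; origin centre of underside. Leave alone.
- pencil: Pencil lying on the worktop in front of the board, 136 mm long along its own y, 7 mm thick; origin at mid-length, underside. Leave alone.
- screwdriver: Small yellow screwdriver lying on the worktop nearer than the board, to its right, 150 mm long along its own y, 25 mm thick; origin at mid-length, underside. Leave alone.

How it is judged (in metres and radians):
On the way, in this order (a step that is already met when the one before it is completed fails the run):
1. the pencil line is level with the board's right-hand end, the lever still open (y of cut_line in the frame of board_right_end between -0.004 and 0.004 m and value of joint cam_lever above 0.8 rad), for 0.2 s.
2. the cam lever is closed and squeezes the trim (value of joint cam_lever below 0.06 rad and contact force between cam_lever and trim above 2 N), for 0.2 s.
At the end, for the whole second after the job is handed in: The pencil line is within 4 mm of the board's right-hand end, the trim lies flat with its long edge against the fence (within 3 mm and 0.02 rad), the cam lever is closed to within 0.06 rad of its stop and squeezes the trim with more than 2 N, and all is at rest (all of step 2 and y of cut_line in the frame of board_right_end between -0.004 and 0.004 m and x of trim in the frame of sawing_board between 0.0095 and 0.0155 m and angle between the y axis of trim and the y axis of sawing_board, either way round below 0.02 rad and height (world z) of trim below 0.038 m and angle between trim's own z axis and vertical below 0.03 rad and linear speed of trim below 0.01 m/s); the robot touches nothing.
It fails at once if the trim is lifted or tipped off the board (height (world z) of trim above 0.042 m or angle between trim's own z axis and vertical above 0.06 rad).
It fails at once if the tape measure is moved (distance of tape_measure from where it was at the start of the episode above 0.015 m).
It fails at once if the pencil is moved (distance of pencil from where it was at the start of the episode above 0.015 m).
It fails at once if the screwdriver is moved (distance of screwdriver from where it was at the start of the episode above 0.015 m).
It also fails if it takes over 59 s, if anything falls off the work surface, if the arm or the gripper's body presses on something with over 40 N, if the wrist force passes 120 N, or if a joint passes its speed limit or range.

## Working session

There is one attempt and no reset: what is moved stays moved. The work goes in short steps, Python scripts to look and compute and a tool call to move; the robot and the scene stay as the last step left them, time stands still between calls to the robot, and variables do not carry over. Pictures are saved under pics/ and viewed, at most 10 in all, crops included, and the job is handed in when it is done.

Besides the shell and the picture viewer there is one more tool, called by a JSON object that holds its "name" and its "arguments". play_rows: Moves the arm, as the interface text tells. Its arguments: {"type":"object","properties":{"translation":{"type":"array","items":{"type":"array","items":{"type":"number"}}},"yaw":{"type":"array","items":{"type":"number"}},"hand":{"type":"number"},"force":{"type":"number"}},"required":["translation","yaw"]}

```bash
ls; mkdir -p pics; python3 - <<'E'
from cell import telemetry, eyes, manip
import cv2, numpy as np, pickle
for n in("top","side"):
    c=eyes.camera(n); pickle.dump(c,open(f"{n}0.pkl","wb"))
    cv2.imwrite(f"pics/{n}0.png",cv2.resize(c["pixels"][...,::-1],(800,600),interpolation=cv2.INTER_CUBIC))
    print(n,[k for k in c],c["fx"],c["cx"],c["cy"],np.round(c["cam_to_world"],3).tolist(), [c[k] for k in c if 'dist' in k])
s=telemetry.read_state();print(s["clock"],s["eef_pos"],s["eef_rot"],s["finger_gap"])
E
```

```text
pics
top ['pixels', 'fx', 'fy', 'cx', 'cy', 'cam_to_world'] 497.80868313666474 258.5704532887158 191.8497032253888 [[0.413, 0.881, -0.231, 184.362], [-0.911, 0.398, -0.112, -99.943], [-0.007, 0.256, 0.967, 1245.827], [0.0, 0.0, 0.0, 1.0]] []
side ['pixels', 'fx', 'fy', 'cx', 'cy', 'cam_to_world'] 459.5045117155103 253.98168913880315 187.26262762755877 [[0.998, 0.042, -0.054, 388.305], [-0.066, 0.388, -0.919, -1216.482], [-0.018, 0.921, 0.39, 579.862], [0.0, 0.0, 0.0, 1.0]] []
0.1 [ 239.0361007  -495.07960906  204.94796705] [-3.14055436e+00 -5.95777720e-05  4.49791352e-01] 94.16272214889896
```

View pics/top0.png

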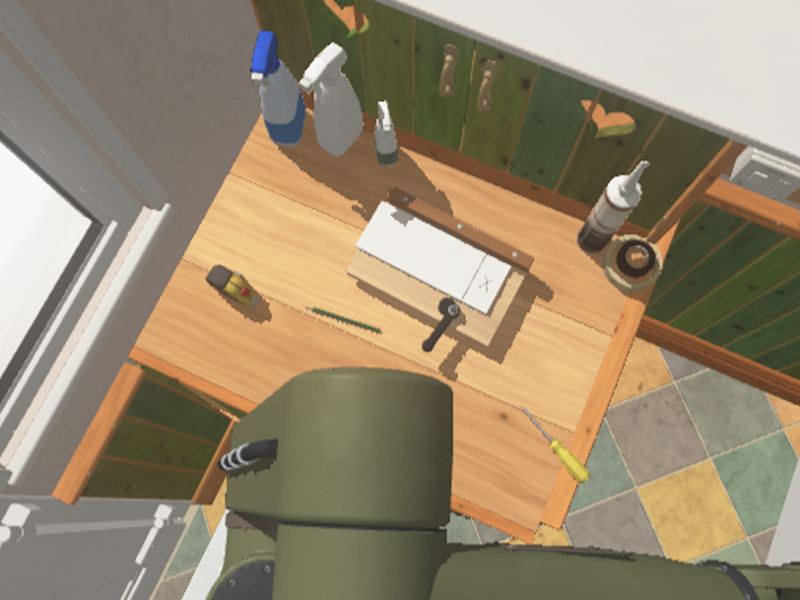

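View pics/side0.png

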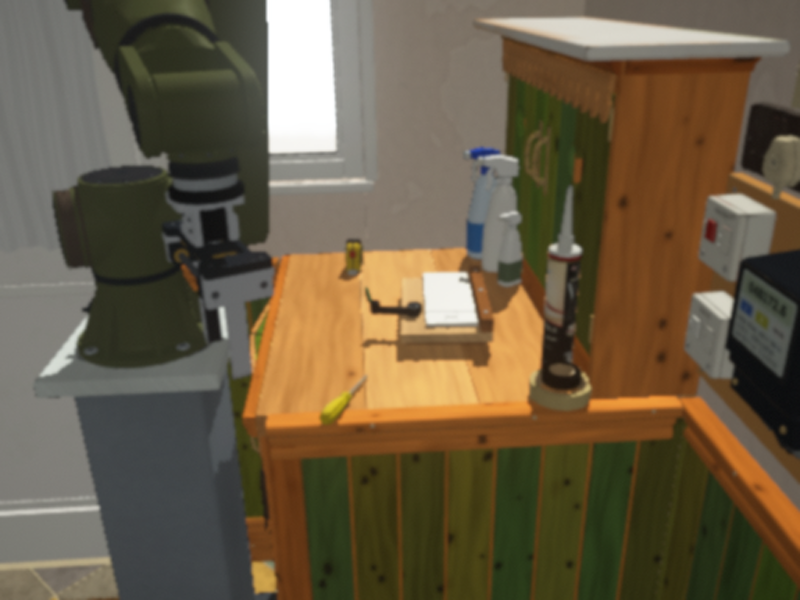

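The top view shows the trim (corners near (385,202), (513,267), (488,313), (357,247) at 800x600), with the line near (466,280). The lever bolt is near (450,310) and its end near (430,347). The side view confirms the layout. Next I'll measure them.

```bash
cat > h.py <<'E'
import numpy as np, cv2, pickle
def ray(c,u,v):
    T=np.array(c["cam_to_world"]); d=np.array([(u-c["cx"])/c["fx"],-(v-c["cy"])/c["fy"],-1.])
    return T[:3,3],T[:3,:3]@d
def onz(c,u,v,z):
    o,d=ray(c,u,v); return (o+d*(z-o[2])/d[2])
def proj(c,p):
    T=np.array(c["cam_to_world"]); q=T[:3,:3].T@(np.array(p,float)-T[:3,3])
    return c["cx"]+c["fx"]*q[0]/-q[2], c["cy"]-c["fy"]*q[1]/-q[2]
def white(c,roi):
    x0,y0,x1,y1=roi; hsv=cv2.cvtColor(c["pixels"],cv2.COLOR_RGB2HSV)
    m=np.zeros(hsv.shape[:2],np.uint8); m[y0:y1,x0:x1]=cv2.inRange(hsv,(0,0,170),(180,45,255))[y0:y1,x0:x1]
    m=cv2.morphologyEx(m,cv2.MORPH_CLOSE,np.ones((5,5)))
    k=max(cv2.findContours(m,cv2.RETR_EXTERNAL,cv2.CHAIN_APPROX_NONE)[0],key=cv2.contourArea)
    return k[:,0,:]
E
python3 - <<'E'
from h import *
c=pickle.load(open("top0.pkl","rb")); s=pickle.load(open("side0.pkl","rb"))
k=white(c,(215,120,345,210))
P=np.array([onz(c,u,v,44)[:2] for u,v in k],np.float32)
r=cv2.minAreaRect(P); print("trim top",r); b=cv2.boxPoints(r); print(b.round(1)); print([np.round(np.array(proj(c,[*p,44])),1).tolist() for p in b])
# lever dark
hsv=cv2.cvtColor(c["pixels"],cv2.COLOR_RGB2HSV); m=np.zeros((384,512),np.uint8); m[185:230,262:300]=cv2.inRange(hsv,(0,0,0),(180,255,75))[185:230,262:300]
ys,xs=np.nonzero(m);print("dark",len(xs),xs.min(),xs.max(),ys.min(),ys.max())
cv2.imwrite("pics/topcrop.png",cv2.resize(c["pixels"][115:230,210:355,::-1],None,fx=5.2,fy=5.2,interpolation=cv2.INTER_CUBIC))
cv2.imwrite("pics/sidecrop.png",cv2.resize(s["pixels"][165:225,225:325,::-1],None,fx=8,fy=8,interpolation=cv2.INTER_CUBIC))
E
```

```text
trim top ((557.7122192382812, 28.368675231933594), (239.7371368408203, 90.95140075683594), 85.90730285644531)
[[503.8 -87.9]
 [594.5 -94.4]
 [611.6 144.7]
 [520.9 151.2]]
[[310.6, 200.6], [327.0, 169.8], [243.9, 127.8], [226.6, 157.1]]
dark 49 271 293 200 224
```

View pics/topcrop.png

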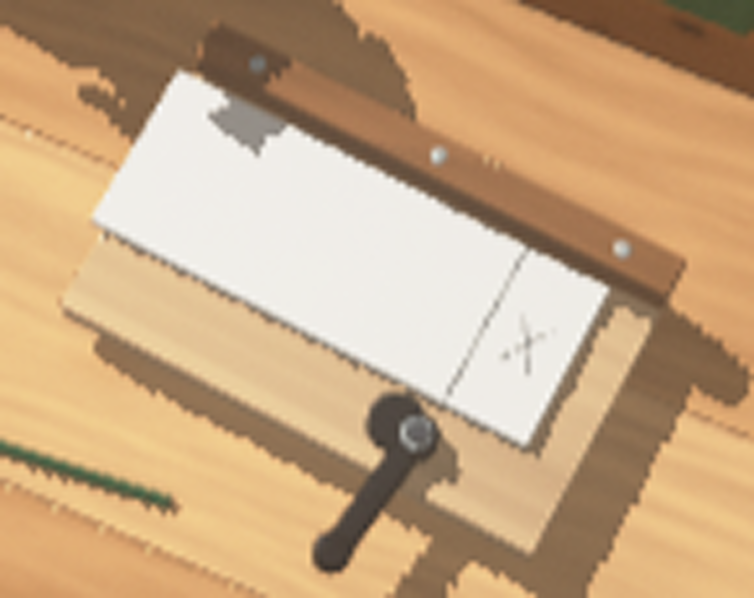

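View pics/sidecrop.png

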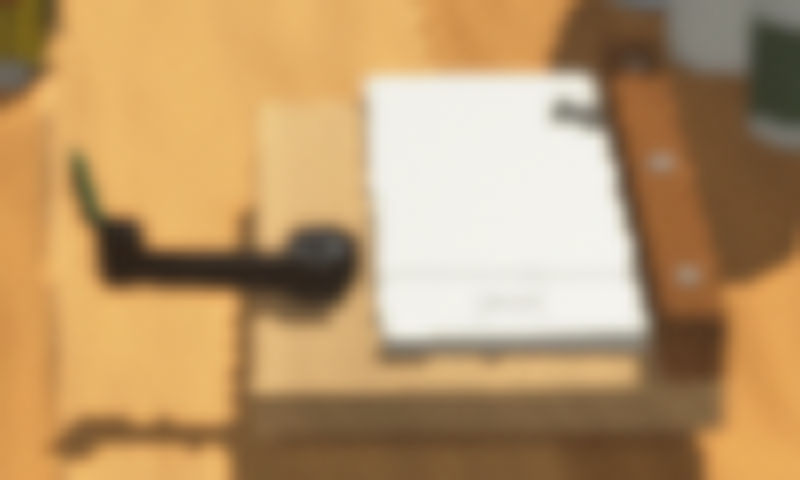

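The crop shows the pencil line from (447,400) to (525,250) and the board's right end running (530,552) to (652,318). The bolt is at (418,432), the lever end at (331,550), and the trim's left end slightly overhangs. I'll get sub-pixel edges from brightness profiles cast on the known planes.

```bash
cat >> h.py <<'E'
def edges(c,p0,along,across,n,half,z,kind):
    """points on an edge near p0: profiles along `across`, n samples over +-along; kind: 'fall','rise','dark'"""
    g=cv2.cvtColor(c["pixels"],cv2.COLOR_RGB2GRAY).astype(np.float32); t=np.arange(-half,half,.25); out=[]
    for a in np.linspace(-1,1,n):
        q=np.array(p0)+a*np.array(along); L=np.array([proj(c,[*(q+across*k),z]) for k in t],np.float32)
        v=cv2.remap(g,L[:,:1].copy(),L[:,1:].copy(),cv2.INTER_LINEAR)[:,0]; v=cv2.GaussianBlur(v[:,None],(1,9),1.5)[:,0]
        d=np.gradient(v)
        if kind=='dark': w=np.clip(np.median(v)-8-v,0,None); i=(w*t).sum()/w.sum() if w.sum()>0 else np.nan
        else:
            w=np.clip(d if kind=='rise' else -d,0,None); j=w.argmax(); sl=slice(max(j-8,0),j+9); i=(w[sl]*t[sl]).sum()/w[sl].sum()
        out.append(q+across*i)
    return np.array(out)
def line(P):
    P=P[~np.isnan(P[:,0])]
    for _ in range(3):
        vx,vy,x,y=cv2.fitLine(P.astype(np.float32),cv2.DIST_HUBER,0,.01,.01).ravel()
        r=(P[:,0]-x)*vy-(P[:,1]-y)*vx; k=abs(r)<max(2*np.median(abs(r)),.5)
        if k.sum()>4:P=P[k]
    r=(P[:,0]-x)*vy-(P[:,1]-y)*vx
    return np.array([vx,vy]),np.array([x,y]),r.std(),len(P)
E
cat > meas.py <<'E'
from h import *
import sys
c=pickle.load(open(sys.argv[1],"rb"))
px=lambda x,y,z:onz(c,210+x/5.2-.5,115+y/5.2-.5,z)[:2]
a,b=px(530,552,36),px(63,305,36); print("board near corners",a,b,np.linalg.norm(a-b))
e=(b-a)/np.linalg.norm(b-a); n=np.array([e[1],-e[0]])
dn,pn,sn,kn=line(edges(c,(a+b)/2+0*e,110*e,n,60,8,36,'rise')); print("near",dn,pn,sn,kn,"yaw",np.arctan2(-dn[0]*np.sign(dn[1]),abs(dn[1])))
e=dn*np.sign(dn[1]); n=np.array([e[1],-e[0]])
dr,pr,sr,kr=line(edges(c,a+n*65,n*45,e,30,8,36,'rise')); print("right",dr,pr,sr,kr, dr@e)
dl,pl,sl,kl=line(edges(c,b+n*20,n*15,e,14,8,36,'fall')); print("left",pl,sl,kl, "len",(pl-pr)@e)
# board origin top
O=pn+n*79.5; O=O+e*((pr-O)@e+130); print("board centre",O,"yaw",np.arctan2(-e[0],e[1]))
B=lambda p:np.array([(np.array(p)[:2]-O)@n,(np.array(p)[:2]-O)@e])
print("far corner right at px652,318",B(px(652,318,36)))
pc=(px(447,400,44)+px(525,250,44))/2
d,p,s,k=line(edges(c,pc,n*38,e,30,6,44,'dark')); print("cut",B(p),s,k,d@e)
K=white(c,(215,120,345,210)); P=np.array([onz(c,u,v,44)[:2] for u,v in K],np.float32); r=cv2.minAreaRect(P); print("trim centre",B(r[0]),r[1:]); 
print("corners",[B(q).round(1).tolist() for q in cv2.boxPoints(r)])
print("bolt guess",[B(px(418,432,z)).round(1) for z in (36,51,60)],"lever end",B(px(331,550,62)).round(1),px(331,550,62))
W=lambda x,y:(O+n*x+e*y).round(1)
print("pivot expected",W(-57.3,-55),"n",n,"e",e)
np.savez("board.npz",O=O,n=n,e=e)
E
python3 meas.py top0.pkl
```

```text
board near corners [ 459.66732907 -109.49566131] [479.07332987 146.06148955] 256.2928992902578
near [0.07504442 0.99718016] [467.3619      1.6074551] 0.24333636522709082 46 yaw -0.07511505
right [ 0.9971155  -0.07589936] [ 513.2653   -114.568924] 0.190191032593106 29 -0.000857383
left [503.2415  146.88155] 0.20643665765966238 8 len 259.961
board centre [547.95825   13.187815] yaw -0.07511505
far corner right at px652,318 [  53.0150311  -128.05434999]
cut [  9.864867 -59.146473] 0.18702670281174782 24 0.006393306
trim centre [ 8.58722377 15.87003383] ((239.7371368408203, 90.95140075683594), 85.90730285644531)
corners [[-36.400001525878906, -104.19999694824219], [54.5, -103.80000305175781], [53.599998474121094, 135.89999389648438], [-37.29999923706055, 135.60000610351562]]
bolt guess [array([-52.2, -54.7]), array([-56. , -55.8]), array([-58.2, -56.4])] lever end [-128.3  -47.4] [416.44686841 -24.48879868]
pivot expected [486.7 -37.4] n [ 0.99718016 -0.07504442] e [0.07504442 0.99718016]
```

Everything checks out: board length 260.0 mm, trim 240 x 91 mm, and the bolt within 1 mm of where it's expected. The cut line sits at own y = -59.1, so the trim must slide 70.9 mm. The lever is at about 1.46 rad. I'll close the fingers and move out beyond the trim's left end.

{"name": "play_rows", "arguments": {"translation": [[0.02, 0.045, 0], [0.045, 0.09, 0], [0.07, 0.14, 0], [0.09, 0.185, 0], [0.11, 0.23, 0], [0.135, 0.275, 0], [0.155, 0.32, 0], [0.18, 0.365, 0], [0.2, 0.41, 0], [0.2, 0.41, 0]], "yaw": [-0.03, -0.07, -0.1, -0.13, -0.17, -0.2, -0.23, -0.27, -0.3, -0.3], "hand": 0}}

```text
clock: 1.35
eef_pos: [439.7, -83.0, 205.2]
eef_rot: [-3.141, 0.0, 0.153]
wrist_force: [-0.5, -1.0, 0.6]
finger_gap: 0.9
finger_force: 0.0
```

{"name": "play_rows", "arguments": {"translation": [[0.022, 0.045, 0], [0.044, 0.09, 0], [0.066, 0.135, 0], [0.088, 0.18, 0], [0.11, 0.225, 0], [0.131, 0.27, 0], [0.131, 0.27, 0], [0.131, 0.27, -0.04], [0.131, 0.27, -0.08], [0.131, 0.27, -0.12], [0.131, 0.27, -0.145], [0.131, 0.27, -0.145]], "yaw": [-0.04, -0.08, -0.12, -0.15, -0.19, -0.225, -0.225, -0.225, -0.225, -0.225, -0.225, -0.225]}}

```text
clock: 2.85
eef_pos: [569.2, 182.9, 58.9]
eef_rot: [3.14, 0.003, -0.076]
wrist_force: [0.7, 0.3, 0.5]
finger_gap: 0.3
finger_force: 0.0
```

```bash
python3 - <<'E'
from cell import telemetry, eyes
from h import *
for n in("top","side"):
    c=eyes.camera(n); pickle.dump(c,open(f"{n}1.pkl","wb"))
s=telemetry.read_state(); b=np.load("board.npz"); d=np.array(s["eef_pos"])[:2]-b["O"]
print(s["clock"],s["eef_pos"],s["eef_rot"],s["wrist_force"],"own",d@b["n"],d@b["e"])
t=pickle.load(open("top1.pkl","rb")); q=pickle.load(open("side1.pkl","rb"))
im=np.hstack([cv2.resize(t["pixels"][100:240,200:340],(400,400)),cv2.resize(q["pixels"][130:230,230:330],(400,400))])
cv2.imwrite("pics/c1.png",im[...,::-1])
E
```

```text
2.95 [570.57739633 183.84275366  61.53233218] [-3.14138423e+00 -8.85875555e-04 -7.58866756e-02] [-0.06797028 -0.35244786  0.42044515] own 9.748660612798416 171.87116062484097
```

View pics/c1.png

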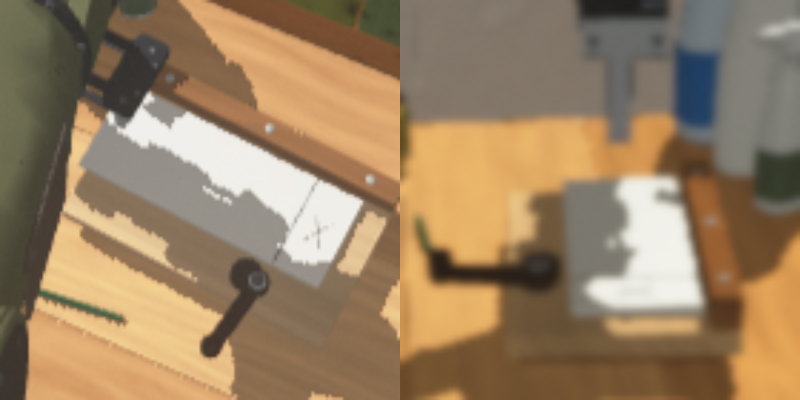

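The finger is over the gap beyond the trim's left end, at own (9.7, 172), and nothing has been disturbed. Next I'll lower it to z of about 39.5 and push most of the way slowly.

{"name": "play_rows", "arguments": {"translation": [[-0.001, 0, -0.01], [-0.001, 0, -0.021], [-0.001, 0, -0.021], [-0.002, -0.01, -0.021], [-0.003, -0.018, -0.021], [-0.003, -0.022, -0.021], [-0.003, -0.026, -0.021], [-0.003, -0.031, -0.021], [-0.004, -0.037, -0.021], [-0.004, -0.043, -0.021], [-0.005, -0.049, -0.021], [-0.005, -0.055, -0.021]], "yaw": [0, 0, 0, 0, 0, 0, 0, 0, 0, 0, 0, 0]}}

```text
clock: 4.45
eef_pos: [565.1, 129.3, 39.5]
eef_rot: [-3.142, -0.0, -0.075]
wrist_force: [0.2, 1.1, 0.1]
finger_gap: 0.3
finger_force: 0.6
```

{"name": "play_rows", "arguments": {"translation": [[0, -0.006, 0], [-0.001, -0.012, 0], [-0.001, -0.018, 0], [-0.002, -0.023, 0], [-0.002, -0.027, 0], [-0.002, -0.03, 0], [-0.002, -0.032, 0], [-0.002, -0.032, 0]], "yaw": [0, 0, 0, 0, 0, 0, 0, 0]}}

```text
clock: 5.45
eef_pos: [563.1, 97.6, 39.4]
eef_rot: [3.141, 0.0, -0.075]
wrist_force: [-0.3, 0.7, 0.1]
finger_gap: -0.0
finger_force: 0.2
```

```bash
cat > look.py <<'E'
import sys
from cell import telemetry, eyes
from h import *
tag=sys.argv[1]; ycut=float(sys.argv[2])
S=[telemetry.read_state()]
t=eyes.camera("top"); q=eyes.camera("side"); pickle.dump((t,q),open(f"look{tag}.pkl","wb"))
S.append(telemetry.read_state())
b=np.load("board.npz"); O,n,e=b["O"],b["n"],b["e"]
own=lambda p:np.array([(np.array(p)[:2]-O)@n,(np.array(p)[:2]-O)@e])
for s in S: print(s["clock"],np.round(s["eef_pos"],1),np.round(s["eef_rot"],3),np.round(s["wrist_force"],1),"own",own(s["eef_pos"]).round(1))
W=lambda x,y:O+n*x+e*y
d,p,sd,k=line(edges(t,W(10,ycut),n*38,e,40,7,44,'dark')); print("cut line own",own(p),sd,k,"slope",d@e/(d@n))
d,p,sd,k=line(edges(t,W(10,ycut-45),n*38,e,40,7,44,'rise')); print("right end own",own(p),sd,k,"slope",d@e/(d@n))
d,p,sd,k=line(edges(t,W(-34,ycut+30),e*60,n,40,8,44,'rise')); print("near edge own",own(p),sd,k,"slope",d@n/(d@e))
im=np.hstack([cv2.resize(t["pixels"][115:235,210:350],(466,400)),cv2.resize(q["pixels"][140:230,250:325],(333,400))])
cv2.imwrite(f"pics/look{tag}.png",im[...,::-1])
E
python3 look.py 2 -122
```

```text
5.45 [563.1  97.6  39.4] [ 3.141  0.    -0.075] [-0.3  0.7  0.1] own [ 8.8 85.3]
5.55 [563.1  97.7  39.4] [ 3.141  0.    -0.075] [-0.   0.5  0.9] own [ 8.8 85.4]
cut line own [   5.712826 -116.76352 ] 0.20285686874055658 38 slope -0.0029711558
right end own [  15.846174 -161.77156 ] 0.10429978898963868 40 slope 7.3976815e-05
near edge own [-36.84442 -99.46438] 0.23133348540490467 27 slope 0.0003552437
```

View pics/look2.png

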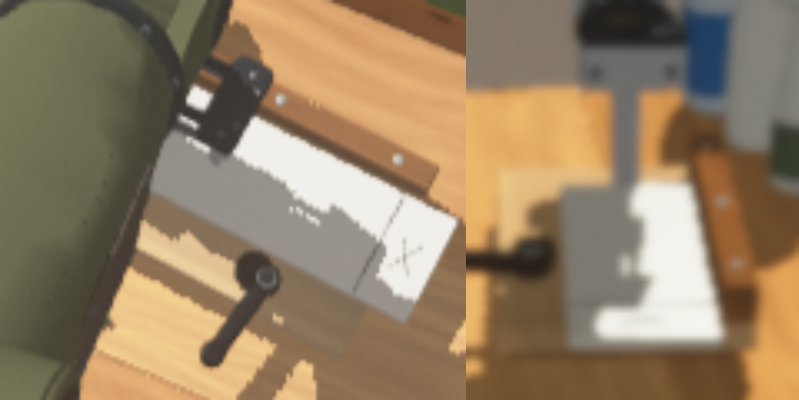

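The line is now at own y = -116.8 and the right end at -161.8, which agrees with the 45 mm spacing. The trim is still parallel to the board. I'll push another 12.2 mm, which stops 1 mm short to allow for cam drag.

{"name": "play_rows", "arguments": {"translation": [[0, -0.002, 0], [0, -0.004, 0], [-0.001, -0.006, 0], [-0.001, -0.008, 0], [-0.001, -0.0095, 0], [-0.001, -0.011, 0], [-0.001, -0.012, 0], [-0.001, -0.0122, 0], [-0.001, -0.0122, 0], [-0.001, -0.0122, 0], [-0.001, -0.0122, 0]], "yaw": [0, 0, 0, 0, 0, 0, 0, 0, 0, 0, 0]}}

```text
clock: 6.92
eef_pos: [562.1, 85.5, 39.4]
eef_rot: [3.142, 0.0, -0.075]
wrist_force: [0.4, 0.8, 0.3]
finger_gap: 0.3
finger_force: 0.2
```

```bash
python3 look.py 3 -129
```

```text
6.925 [562.1  85.5  39.4] [ 3.142  0.    -0.075] [0.4 0.8 0.3] own [ 8.7 73.2]
7.025 [562.1  85.5  39.4] [ 3.142  0.    -0.075] [-0.4  0.2 -0.6] own [ 8.7 73.2]
cut line own [   8.524542 -128.74475 ] 0.22327080831046556 35 slope -0.004454672
right end own [  18.574368 -173.46196 ] 0.20765556664288123 38 slope 0.0009149615
near edge own [ -37.069954 -115.30768 ] 0.21631256913708188 25 slope 0.00057029736
```

The line is at own y of about -128.7 with the lever still open, so step 1 should be met. Now I'll work out the retreat and the lever path.

```bash
python3 - <<'E'
from h import *
b=np.load("board.npz"); O,n,e=b["O"],b["n"],b["e"]
W=lambda p:O+n*p[0]+e*p[1]
def F(th,s): return W(np.array([-57.3,-55])+70*np.array([-np.sin(th),np.cos(th)])-s*np.array([np.cos(th),np.sin(th)]))
P0=F(1.46,38); print("from tcp",np.round(P0-[562.1,85.5],1),"prepos",P0.round(1))
for th in np.arange(1.4,-.06,-.1):
    s=17+2.5*np.sin(2*np.clip(th,0,1.5)); print(round(th,2),((F(th,s)-P0)/1000).round(4).tolist())
E
```

```text
from tcp [-151.2 -147.3] prepos [410.9 -61.8]
1.4 [0.0036, 0.0241]
1.3 [0.0038, 0.0309]
1.2 [0.0046, 0.0377]
1.1 [0.0061, 0.0445]
1.0 [0.0083, 0.0512]
0.9 [0.0112, 0.0576]
0.8 [0.0148, 0.0639]
0.7 [0.0191, 0.0698]
0.6 [0.024, 0.0753]
0.5 [0.0296, 0.0803]
0.4 [0.0357, 0.0847]
0.3 [0.0423, 0.0885]
0.2 [0.0493, 0.0916]
0.1 [0.0566, 0.0939]
-0.0 [0.0641, 0.0955]
```

{"name": "play_rows", "arguments": {"translation": [[0.001, 0.01, 0], [0.001, 0.015, 0.01], [0.001, 0.015, 0.04], [0.001, 0.015, 0.08], [0.001, 0.015, 0.1]], "yaw": [0, 0, 0, 0, 0]}}

```text
clock: 7.65
eef_pos: [563.7, 101.0, 142.4]
eef_rot: [-3.141, -0.003, -0.075]
wrist_force: [-0.5, -0.3, -0.9]
finger_gap: 0.5
finger_force: 0.0
```

{"name": "play_rows", "arguments": {"translation": [[-0.03, -0.032, 0], [-0.06, -0.064, 0], [-0.09, -0.096, 0], [-0.12, -0.128, 0], [-0.152, -0.162, 0], [-0.152, -0.162, 0], [-0.152, -0.162, -0.04], [-0.152, -0.162, -0.075], [-0.152, -0.162, -0.093], [-0.152, -0.162, -0.093], [-0.152, -0.162, -0.093]], "yaw": [0, 0, 0, 0, 0, 0, 0, 0, 0, 0, 0]}}

```text
clock: 9.02
eef_pos: [411.9, -61.3, 47.4]
eef_rot: [3.141, -0.001, -0.075]
wrist_force: [0.0, -0.4, -0.0]
finger_gap: 0.3
finger_force: 0.0
```

```bash
python3 look.py 4 -129
```

```text
9.025 [411.9 -61.3  47.4] [ 3.141e+00 -1.000e-03 -7.500e-02] [ 0.  -0.4 -0. ] own [-130.1  -84.5]
9.125 [411.8 -61.4  47.4] [ 3.141e+00 -2.000e-03 -7.500e-02] [-0.6 -0.3 -0.5] own [-130.1  -84.6]
cut line own [  14.871779 -128.77965 ] 0.2375076786291384 31 slope -0.0060980115
right end own [  13.11794 -173.38304] 0.20450482240741336 40 slope 0.00015678257
near edge own [ -38.834145 -103.54582 ] 0.5149011787630765 14 slope -0.038369637h.py:25: RuntimeWarning: invalid value encountered in scalar divide
  w=np.clip(d if kind=='rise' else -d,0,None); j=w.argmax(); sl=slice(max(j-8,0),j+9); i=(w[sl]*t[sl]).sum()/w[sl].sum()
```

View pics/look4.png

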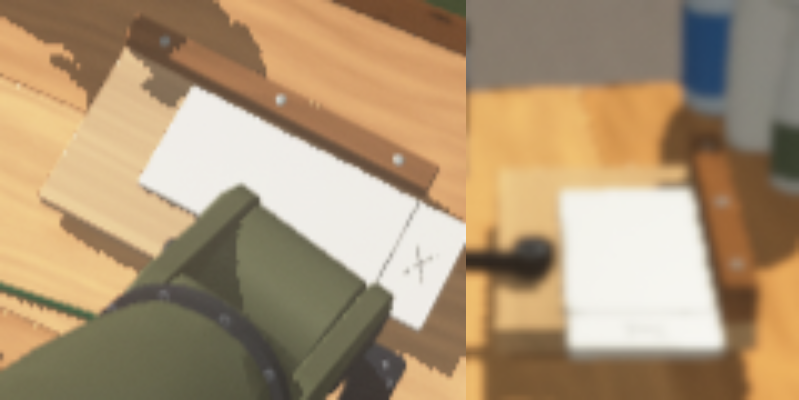

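The trim is still in place, with the line level with the board end, and the finger is beside the lever end. I'll push the lever to about 0.6 and then check the line.

{"name": "play_rows", "arguments": {"translation": [[0.002, 0.012, 0], [0.0036, 0.024, 0], [0.0038, 0.031, 0], [0.0046, 0.038, 0], [0.006, 0.0445, 0], [0.008, 0.051, 0], [0.011, 0.0575, 0], [0.015, 0.064, 0], [0.019, 0.07, 0], [0.024, 0.0753, 0], [0.024, 0.0753, 0]], "yaw": [0, 0, 0, 0, 0, 0, 0, 0, 0, 0, 0]}}

```text
clock: 10.5
eef_pos: [435.4, 14.2, 46.4]
eef_rot: [-3.141, -0.0, -0.075]
wrist_force: [-0.1, -0.0, 0.5]
finger_gap: 0.4
finger_force: 0.0
```

```bash
python3 look.py 5 -129 2>/dev/null
```

```text
10.5 [435.4  14.2  46.4] [-3.141 -0.    -0.075] [-0.1 -0.   0.5] own [-112.3   -7.5]
10.6 [435.1  13.8  46.4] [-3.142  0.    -0.075] [0.4 0.3 0.1] own [-112.6   -7.8]
cut line own [  15.651316 -129.28384 ] 0.22638913737913224 36 slope -0.00012821704
right end own [   7.0769267 -173.85324  ] 0.22486914535701674 38 slope 0.0053979573
near edge own [ -33.010685 -107.02197 ] 0.25738405722642055 28 slope 0.0064232037
```

View pics/look5.png

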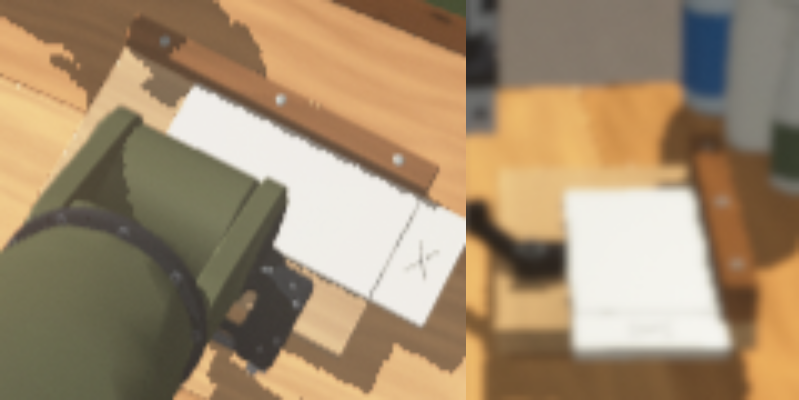

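The trim has been shoved to the fence and is parallel to it, with the line at -129.2. I'll close the lever slowly and watch the force.

{"name": "play_rows", "arguments": {"translation": [[0.003, 0.0025, 0], [0.0056, 0.005, 0], [0.0085, 0.0072, 0], [0.0117, 0.0094, 0], [0.015, 0.0113, 0], [0.0183, 0.0132, 0], [0.0218, 0.0148, 0], [0.0253, 0.0163, 0], [0.029, 0.0175, 0], [0.0326, 0.0186, 0], [0.0326, 0.0186, 0]], "yaw": [0, 0, 0, 0, 0, 0, 0, 0, 0, 0, 0]}}

```text
clock: 11.98
eef_pos: [468.2, 32.6, 46.5]
eef_rot: [-3.141, -0.001, -0.075]
wrist_force: [0.4, 0.6, 0.3]
finger_gap: 0.5
finger_force: 0.0
```

```bash
python3 look.py 6 -130 2>/dev/null
```

```text
11.975 [468.2  32.6  46.5] [-3.141e+00 -1.000e-03 -7.500e-02] [0.4 0.6 0.3] own [-81.   13.4]
12.075 [468.2  32.6  46.6] [-3.141e+00 -1.000e-03 -7.500e-02] [-0.1 -1.2  0.6] own [-81.   13.3]
cut line own [  15.45635 -129.2047 ] 0.2309043631907908 36 slope -0.0031160342
right end own [   7.0769396 -173.80544  ] 0.22671337977418618 38 slope 0.0026995044
near edge own [ -33.104652 -130.15384 ] 0.22857954419909662 23 slope 0.009556104
```

{"name": "play_rows", "arguments": {"translation": [[0.002, 0, 0], [0.004, 0.001, 0], [0.006, 0.001, 0], [0.0075, 0.001, 0], [0.0085, 0.001, 0], [0.0085, 0.001, 0]], "yaw": [0, 0, 0, 0, 0, 0]}}

```text
clock: 12.82
eef_pos: [473.1, 33.4, 45.8]
eef_rot: [3.141, 0.008, -0.075]
wrist_force: [-23.5, -2.0, 14.8]
finger_gap: 0.7
finger_force: 12.0
```

It met a firm stop at 23 N, with the finger 4.9 mm further on, which is consistent with fully closed. I'll back off, lift clear and check.

{"name": "play_rows", "arguments": {"translation": [[-0.004, 0, 0], [-0.012, 0, 0], [-0.025, 0, 0], [-0.025, 0, 0.03], [-0.025, -0.03, 0.08], [-0.055, -0.08, 0.12], [-0.085, -0.13, 0.12], [-0.115, -0.18, 0.12], [-0.14, -0.23, 0.12], [-0.16, -0.28, 0.12], [-0.16, -0.28, 0.12]], "yaw": [0, 0, 0, 0, 0, 0, 0, 0, 0, 0, 0]}}

```text
clock: 14.2
eef_pos: [314.6, -248.5, 166.4]
eef_rot: [3.141, -0.0, -0.08]
wrist_force: [0.5, -0.3, -0.9]
finger_gap: 0.3
finger_force: 0.0
```

```bash
python3 look.py 7 -130 2>/dev/null; python3 - <<'E'
from h import *
t,q=pickle.load(open("look7.pkl","rb")); b=np.load("board.npz")
hsv=cv2.cvtColor(t["pixels"],cv2.COLOR_RGB2HSV)
w=b["O"]+b["n"]*-57.3+b["e"]*-20; u,v=map(int,proj(t,[*w,55])); print(u,v)
m=np.zeros((384,512),np.uint8); m[v-25:v+25,u-35:u+35]=cv2.inRange(hsv,(0,0,0),(180,255,75))[v-25:v+25,u-35:u+35]
P=[onz(t,x,y,55)[:2]-b["O"] for y,x in zip(*np.nonzero(m))]; P=np.array([[p@b["n"],p@b["e"]] for p in P])
P=P[P[:,1]>-35]; print(len(P),P.min(0),P.max(0),line(P))
E
```

```text
14.2 [ 314.6 -248.5  166.4] [ 3.141 -0.    -0.08 ] [ 0.5 -0.3 -0.9] own [-213.  -278.5]
14.3 [ 315.9 -246.3  166.3] [-3.141 -0.    -0.076] [ 0.2 -0.6  0.5] own [-211.9 -276.1]
cut line own [  12.143537 -129.1981  ] 0.2289904049062149 35 slope -0.00048346078
right end own [   8.635935 -173.7644  ] 0.24064228232896065 40 slope 0.005404715
near edge own [ -32.710365 -109.07161 ] 0.26781472481104696 26 slope 0.0061356537
276 190
7 [-65.92568351  -5.04814037] [-55.57963982   6.366805  ] (array([0.7523546 , 0.65875834], dtype=float32), array([-60.101612  ,   0.79173917], dtype=float32), np.float64(1.0066289456406103), 5)
```

View pics/look7.png

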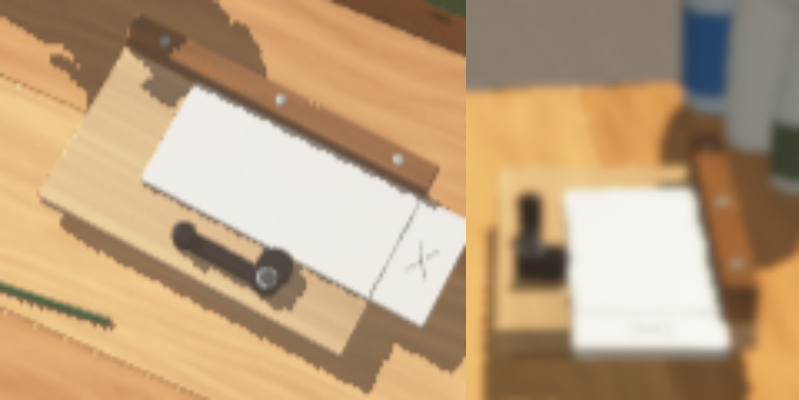

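The lever now lies parallel to the fence, with its end at (184,236) and bolt at (267,278). The trim is flush and its line is at -129.2. I'll measure the lever angle more precisely.

```bash
python3 - <<'E'
from h import *
t,q=pickle.load(open("look7.pkl","rb")); b=np.load("board.npz")
hsv=cv2.cvtColor(t["pixels"],cv2.COLOR_RGB2HSV)
m=np.zeros((384,512),np.uint8); m[175:208,255:302]=cv2.inRange(hsv,(0,0,0),(180,130,105))[175:208,255:302]
def own(x,y,z):
    p=onz(t,x,y,z)[:2]-b["O"]; return np.array([p@b["n"],p@b["e"]])
A=np.array([own(x,y,53) for y,x in zip(*np.nonzero(m))])   # arm top
for lo,hi in((-38,-2),(-32,-4),(-35,3)):
    K=(A[:,1]>lo)&(A[:,1]<hi)&(abs(A[:,0]+59)<14); d,p,s,k=line(A[K]); d=d*np.sign(d[1]); print("arm",k,p,"angle",np.arctan2(-d[0],d[1]))
E=np.array([own(x,y,62) for y,x in zip(*np.nonzero(m))]); K=E[:,1]>4; print("end n",K.sum(),E[K].mean(0),E[K].min(0),E[K].max(0))
E
```

```text
arm 78 [-60.348007 -19.93236 ] angle 0.021178797
arm 60 [-60.495308 -17.911934] angle -0.08319255
arm 81 [-60.957535 -16.348707] angle 0.05931409
end n 43 [-60.9337315  11.8664889] [-69.97886521   4.28714276] [-51.85660261  20.01342056]
```

```bash
python3 - <<'E'
from h import *
from scipy.optimize import least_squares
b=np.load("board.npz"); piv=np.array([-57.3,-55.])
def meas(t,box,thr,guess):
    x0,y0,x1,y1=box; hsv=cv2.cvtColor(t["pixels"],cv2.COLOR_RGB2HSV); A=[]
    for y in range(y0,y1):
        for x in range(x0,x1):
            if hsv[y,x,2]<thr and hsv[y,x,1]<130:
                p=onz(t,x,y,62)[:2]-b["O"]; A.append([p@b["n"],p@b["e"]])
    A=np.array(A); r=np.linalg.norm(A-piv,axis=1); K=(r>57)
    return A[K].mean(0),K.sum()
t0=pickle.load(open("top0.pkl","rb")); t7=pickle.load(open("look7.pkl","rb"))[0]
for thr in(80,95,110):
    m0,k0=meas(t0,(262,205,290,230),thr,0); m1,k1=meas(t7,(255,175,275,200),thr,0)
    C=lambda th:piv+70*np.array([-np.sin(th),np.cos(th)])
    f=lambda p:np.r_[C(p[0])+p[2:]-m0,C(p[1])+p[2:]-m1]
    s=least_squares(f,[1.45,0.02,0,0]); print(thr,k0,m0.round(1),k1,m1.round(1),s.x.round(3),s.cost.round(3))
E
```

```text
80 45 [-126.2  -50.1] 19 [-62.4   7.2] [ 1.39   0.072 -0.08  -7.639] 0.0
95 53 [-126.2  -50.1] 45 [-61.2  10.7] [ 1.44   0.062  0.471 -4.204] 0.0
110 55 [-126.1  -49.8] 48 [-61.2  10.9] [ 1.44   0.065  0.648 -3.957] 0.0
```

The angle estimate of about 0.06 is too uncertain to accept. I'll push again on the lever end as a check: the contact point and force will show whether it's on the stop.

{"name": "play_rows", "arguments": {"translation": [[0.02, 0.045, 0], [0.04, 0.09, 0], [0.06, 0.14, 0], [0.08, 0.19, 0], [0.11, 0.235, 0], [0.125, 0.282, 0], [0.125, 0.282, 0], [0.128, 0.282, -0.05], [0.128, 0.282, -0.1], [0.128, 0.282, -0.118], [0.143, 0.281, -0.118], [0.143, 0.281, -0.118]], "yaw": [0, 0, 0, 0, 0, 0, 0, 0, 0, 0, 0, 0]}}

```text
clock: 15.8
eef_pos: [459.1, 34.6, 48.4]
eef_rot: [3.142, -0.0, -0.075]
wrist_force: [0.1, 0.1, 0.2]
finger_gap: 0.3
finger_force: 0.0
```

{"name": "play_rows", "arguments": {"translation": [[0.003, 0, 0], [0.006, 0, 0], [0.008, 0, 0], [0.01, 0, 0], [0.01, 0, 0]], "yaw": [0, 0, 0, 0, 0]}}

```text
clock: 16.42
eef_pos: [469.3, 34.4, 48.4]
eef_rot: [-3.142, 0.0, -0.075]
wrist_force: [0.5, 0.1, -0.6]
finger_gap: 0.5
finger_force: 0.0
```

{"name": "play_rows", "arguments": {"translation": [[0.001, 0, 0], [0.002, 0, 0], [0.002, 0, 0]], "yaw": [0, 0, 0]}}

```text
clock: 16.8
eef_pos: [471.3, 34.4, 48.4]
eef_rot: [3.142, -0.0, -0.075]
wrist_force: [-0.1, -0.8, 0.7]
finger_gap: 0.7
finger_force: 0.0
```

{"name": "play_rows", "arguments": {"translation": [[0.001, 0, 0], [0.001, 0, 0]], "yaw": [0, 0]}}

```text
clock: 17.05
eef_pos: [472.0, 34.4, 48.4]
eef_rot: [3.142, 0.001, -0.075]
wrist_force: [-2.1, -0.9, 1.3]
finger_gap: 0.4
finger_force: 1.1
```

{"name": "play_rows", "arguments": {"translation": [[0.001, 0, 0], [0.001, 0, 0]], "yaw": [0, 0]}}

```text
clock: 17.3
eef_pos: [472.3, 34.4, 48.2]
eef_rot: [3.141, 0.002, -0.075]
wrist_force: [-7.0, -0.3, 4.5]
finger_gap: 0.1
finger_force: 3.8
```

{"name": "play_rows", "arguments": {"translation": [[0.001, 0, 0], [0.001, 0, 0]], "yaw": [0, 0]}}

```text
clock: 17.55
eef_pos: [472.6, 34.5, 48.1]
eef_rot: [3.141, 0.004, -0.075]
wrist_force: [-12.7, 0.5, 6.6]
finger_gap: 0.3
finger_force: 6.3
```

{"name": "play_rows", "arguments": {"translation": [[0.001, 0, 0], [0.001, 0, 0]], "yaw": [0, 0]}}

```text
clock: 17.8
eef_pos: [472.9, 34.5, 48.0]
eef_rot: [3.141, 0.006, -0.075]
wrist_force: [-17.8, -0.4, 11.3]
finger_gap: 0.5
finger_force: 8.8
```

The force rises linearly with no lever travel, from the same contact position as before. The lever is therefore on its hard stop. I'll retreat, check the line once more and hand in.

{"name": "play_rows", "arguments": {"translation": [[-0.005, 0, 0], [-0.015, 0, 0], [-0.03, 0, 0], [-0.03, 0, 0.04], [-0.03, 0, 0.09], [-0.05, -0.04, 0.12], [-0.07, -0.09, 0.12], [-0.1, -0.14, 0.12], [-0.13, -0.19, 0.12], [-0.15, -0.24, 0.12], [-0.16, -0.28, 0.12], [-0.16, -0.28, 0.12]], "yaw": [0, 0, 0, 0, 0, 0, 0, 0, 0, 0, 0, 0]}}

```text
clock: 19.3
eef_pos: [314.3, -247.2, 168.4]
eef_rot: [3.141, -0.0, -0.079]
wrist_force: [0.7, 0.0, 0.4]
finger_gap: 0.4
finger_force: 0.0
```

{"name": "play_rows", "arguments": {"translation": [[0, 0, 0], [0, 0, 0], [0, 0, 0], [0, 0, 0]], "yaw": [0, 0, 0, 0]}}

```text
clock: 19.8
eef_pos: [315.4, -245.2, 168.5]
eef_rot: [3.141, -0.0, -0.074]
wrist_force: [-0.1, -1.0, 0.3]
finger_gap: 0.5
finger_force: 0.0
```

```bash
python3 look.py 8 -130 2>/dev/null; python3 -c "
from cell import manip; print(manip.sign_off())"
```

```text
19.8 [ 315.4 -245.2  168.5] [ 3.141 -0.    -0.074] [-0.1 -1.   0.3] own [-212.5 -275.2]
19.9 [ 315.3 -245.4  168.5] [ 3.142 -0.    -0.075] [ 1.1 -0.4  0.7] own [-212.6 -275.3]
cut line own [  23.835855 -129.21257 ] 0.23013118563581642 36 slope -0.0022918642
right end own [  14.676956 -173.74408 ] 0.2341642828642943 39 slope 0.004827526
near edge own [ -32.752697 -112.071   ] 0.26166290724574054 26 slope 0.008101163
the job is handed in; nothing more can be done
None
```

I handed the job in at about 20 s, verdict not shown: the pencil line measured about 0.8 mm short of the board's right-hand end, the trim lay against the fence, and the cam lever was pushed onto its hard stop (camera angle about 0.06 rad but imprecise; squeeze force not measured).

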